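# Pack the preamplifier and latch its case

### The job

Pack the microphone preamplifier away: lay it flat in its long cut-out in the foam of the open case, either way round, then lower the lid under control all the way, without letting it drop, and fold the latch on the lid's front down over the lip of the base and press it in until it snaps and holds the lid down on its seal. Leave the bottle, the jar and the notebook where they are.

Things in the scene. Friction and masses are not known exactly. Their poses are not given: they have to be found in the camera images.
- case: Grey plastic instrument case, fixed to the bench, lid hinged at the rear. Base 150 (x) x 236 (y) x 64 mm high, open. Origin: centre of its underside; x points from the front (latch side, towards the robot) to the rear (hinge side), y along the front edge, z up. The black foam inside has its top at z = 42 mm. A rubber seal on the front rim stands 4.5 mm proud and is springy (5 N/mm).
- pocket (a point): Centre of the floor of the long cut-out in the foam, at (0, -25, 22) mm in the case's frame. The cut-out is 66 (case x) by 134 (case y) and 20 mm deep; a finger recess at the middle of each long side is 44 mm wide (y), reaches out to x = +/-62 mm and is as deep. A round pickup already lies in its own place at y = +78 mm and is no concern.
- lip_mid (a point): Middle of the rolled lip on the front of the base, at (-85, 0, 56.8) mm in the case's frame: a bar along y, 48 mm wide, of 5 mm radius. The claw of the shut latch lies under and behind it.
- preamp: Loose dark metal box 52 (x) x 120 (y) x 38 (z) mm, about 0.3 kg, with a bright panel and two knobs at its -y end. Origin: centre of its underside. Lying in the cut-out it stands 18 mm above the foam, and the lid clears it by 4 mm.
- lid (a joint): Lid angle, rad: 0 rim on rim, growing as it opens about the case's +y axis through lid_hinge; starts 1.50 to 1.70, at rest; stop 1.8. The hinge is slightly stiff (0.16 N m), but below about 1 rad the lid falls by itself. Resting unlatched on the seal it reads about 0.027, latched about 0.01. Lid about 0.45 kg, 150 x 236 x 32 mm.
- lid_hinge (a point): Centre of the hinge line, at (75, 0, 64) mm in the case's frame; the line runs along the case's y. Its frame turns with the lid (lid shut: same axes as the case).
- latch (a joint): Angle of the latch flap to the lid, rad, same sense as the lid: 0 folded down (shut), 1.57 straight out from the lid's front edge, stop 2.5. Light friction holds it. Fold it in once the lid is down: near 0.4 the claw meets the lip from in front and below; 5 to 15 N, down and in along the flap's arc, press it past until it snaps to 0. Dragged upwards it rides over the lip and lifts the lid.
- latch_pivot (a point): Middle of the latch's pin, at (-159, 0, 12) mm in the frame of lid_hinge. Its frame turns with the latch; in it the flap is a black plate 40 mm wide (y), 7 mm thick (x -14 to -7 mm), from z = +4 to -46 mm, with a finger ledge at its free end (outwards to x = -24, z -46 to -41 mm) and a claw bar of 5 mm radius at x = 3, z = -30 mm.
- latch_tip (a point): Middle of the flap's free end, at (-10.5, 0, -46) mm in the frame of latch_pivot. With the lid open the flap sticks up beyond the lid's edge: it can be pinched by its two side edges, 40 mm apart, and serves as the handle to lower the lid.
- bottle: Bystander: white wash bottle, 60 mm across, 131 mm to its cap, thin spout above to 200 mm. Origin: centre of its underside.
- jar: Bystander: glass jar with a metal cap, 68 mm across, 71 mm high. Origin: centre of its underside.
- notebook: Bystander: closed notebook 105 x 148 x 12 mm lying flat. Origin: centre of its underside.
Not all that is in view belongs to the job. Of the things like the preamp, leave any that is red or yellow; of the rest the smaller one is meant.

How it is judged (in metres and radians):
On the way, in this order (a step that is already met when the one before it is completed fails the run):
1. the preamplifier lies flat in the long cut-out (horizontal distance between preamp and pocket below 0.015 m and z of preamp in the frame of case below 0.026 m and angle between preamp's own z axis and vertical below 0.1 rad), for 0.2 s.
2. the lid is down on its seal (value of joint lid below 0.06 rad), for 0.2 s.
At the end, for the whole second after the job is handed in: the preamplifier lies flat (within 0.1 rad) on the floor of the long cut-out (within 4 mm in height, 15 mm sideways), the lid is held down on its seal (joint below 0.020 rad) and the latch is snapped shut (joint below 0.12 rad) (all of step 1 and value of joint lid below 0.02 rad and value of joint latch below 0.12 rad and linear speed of preamp below 0.02 m/s); the robot touches nothing.
It fails at once if the lid is let fall or slammed: it closes faster than 3 rad/s (velocity of joint lid below -3 rad/s).
It fails at once if the bottle is moved or knocked over (distance of bottle from where it was at the start of the episode above 0.02 m or angle between bottle's own z axis and vertical above 0.5 rad).
It fails at once if the jar is moved or knocked over (distance of jar from where it was at the start of the episode above 0.02 m or angle between jar's own z axis and vertical above 0.5 rad).
It fails at once if the notebook is moved (distance of notebook from where it was at the start of the episode above 0.02 m).
It also fails if it takes over 64 s, if anything falls off the work surface, if the arm or the gripper's body presses on something with over 40 N, if the wrist force passes 120 N, or if a joint passes its speed limit or range.

### The arm

A 6-joint arm with a two-finger parallel gripper is mounted at the origin on the work surface. World frame = base frame: x ahead of the robot, y to its left, z up, the work surface at z = 0. Lengths are in mm, angles in rad, forces in N, time in s.
With the tool pointing down it reaches from about 350 to 725 mm from the base axis. Payload 6 kg.
Tool frame: the origin (TCP) lies on the mounting face of the last link; the fingertips stand env.nose_length ahead of it and the grasp point (between the pads) lies 155 mm ahead of it (env.nose_length is the distance from the TCP to the fingertips, in mm); z points along the fingers, y is the line along which they close (so a half turn about z gives the same grasp; the last joint's range is limited). The gripper opens to 85 mm and grips with 20 to 120 N. Pads are 22 mm wide; open, the fingers measure 114 mm over their backs; the gripper's body (76 mm by 85 mm) begins 54 mm behind the grasp point. The pads swing forward as they close: fully open they stand 13 mm farther back than shut.
Start: joints at [1.63, 0.04, 0.085, 0, -1.615, -0.334], TCP at [162.786, 577.49, 404.661] pointing down, gripper open.
Joint ranges: [-2.56, 2.56], [-1.29, 2.01], [-1.08, 1.49], [-3.29, 1.98], [-2.81, -0.18], [-2.99, 2.99]. Speed limits (rad/s): [2.57, 2.57, 3.01, 3.14, 3.14, 3.14].

### API

Orientations are given as a rotation vector (axis times angle).
In Python, from workcell import env, camera, job gives the robot as it stands.
- The arm moves only by the shell command python3 -m pendant 'ROWS' [FORCE]. ROWS is JSON, a list of rows, each an object of numbers: "rx", "ry", "rz": the turn, a rotation vector about the tool's x, y, z in degrees; "tx", "ty", "tz": the shift along the tool's x, y, z in mm; "claw": the finger opening in mm, from 0 to 85.4. In form: [{"rx": .., "ry": .., "rz": .., "tx": .., "ty": .., "tz": .., "claw": ..}, ...]. A call has 1 to 20 rows; each row shifts and turns the commanded pose from where the row before left it, along the tool's axes as they then stand; what a row does not reach is not made up. A row lasts 1/8 s, in which the tool goes at most 62.5 mm and 10.7 degrees, less where a joint would pass 70% of its speed; a pose out of reach is approached as far as the arm can. A call with a gripper value outside its range is refused whole. The fingers move at their own pace and stop on an object; FORCE is the grip in N (left out, the last holds). Time passes only in rows, so rows that do not move let the fingers close. It gives the time, the measured TCP pose, the force, the opening and the grip force at its end, in the units of the state.
- env.get_obs(): the state, without advancing time (a new reading comes with each control period).
- camera(name): name is "scene" or "top"; returns a dict with "image" (400x640x3 uint8, red, green, blue), "intrinsics" (3x3 intrinsics, pixels), "R" (3x3) and "t" (3): a world point X has camera coordinates R X + t. Camera axes: x right, y down, z forward; pixel columns grow to the right and rows downward; lengths in mm; the calibration is good to about 2 mm. A picture is of the moment at which its call begins. There is no depth.
- job.sign_off(): hands the job in; it is judged then, once.
The state is a dict: "time_s": time; "joints": joint angles; "qd": joint speeds; "effort": joint torques, N m; "position": TCP position; "tool_rot": TCP orientation; "wrist_force": force on the tool from outside, world axes, zero at the start; "wrist_torque": the same for the moment, N m; "grip_width": finger opening in mm; "finger_force": force on a finger pad.
Only numpy, scipy, OpenCV 4.12 (cv2) and the standard library are available. Lean on these libraries where they do the work, as an engineer would, in place of code of your own. Each camera call takes 0.05 s, during which the arm holds its last target. There are 200 camera calls.

## Working session

There is one attempt and no reset: what is moved stays moved. The work goes in short steps, Python scripts to look and compute and a shell command to move; the robot and the scene stay as the last step left them, time stands still between calls to the robot, and variables do not carry over. Pictures are saved under pics/ and viewed, at most 10 in all, crops included, and the job is handed in when it is done.

```bash
mkdir -p pics; ls
python3 - <<'E'
from workcell import env,camera
import cv2,numpy as np
print(env.nose_length); o=env.get_obs(); print(o)
for n in("scene","top"):
    c=camera(n); cv2.imwrite(f"pics/{n}0.png",c["image"][:,:,::-1]); print(n,c["intrinsics"],c["R"],c["t"])
E
```

```text
pics
173.4
{'time_s': 0.0, 'joints': array([ 1.62970063e+00,  4.08181198e-02,  8.38068443e-02, -4.52710395e-04,
       -1.61553070e+00, -3.33677715e-01]), 'qd': array([ 0.0016449 ,  0.00134617,  0.00016893, -0.00051621, -0.00066041,
        0.001352  ]), 'effort': array([-1.07602000e-04, -3.68202889e+01,  3.47414553e+01,  6.93250850e+00,
       -5.31189144e-03,  2.39105226e-06]), 'position': array([162.70674207, 577.49049861, 403.67499476]), 'tool_rot': array([ 3.11021121e+00, -4.29979121e-01, -1.61906378e-04]), 'wrist_force': array([-0.56727278, -0.71156385,  1.27744563]), 'wrist_torque': array([-0.01734955, -0.00980923, -0.02982433]), 'finger_force': 0.0, 'grip_width': 85.54101309842795}
scene [[472.22320858   0.         324.35537022]
 [  0.         472.22320858 194.85732494]
 [  0.           0.           1.        ]] [[ 0.76868998  0.63929427  0.02045864]
 [ 0.37280549 -0.42181347 -0.82649226]
 [-0.51974204  0.64294341 -0.5625762 ]] [-389.41462602 -109.57555141 1767.55614602]
top [[442.1209014    0.         319.06125908]
 [  0.         442.1209014  194.66670134]
 [  0.           0.           1.        ]] [[ 0.02058304 -0.99978499 -0.00251066]
 [-0.99121295 -0.02007825 -0.13074307]
 [ 0.13066455  0.00517969 -0.99141311]] [  11.68253     492.65624362 1593.31324402]
```

View pics/scene0.png

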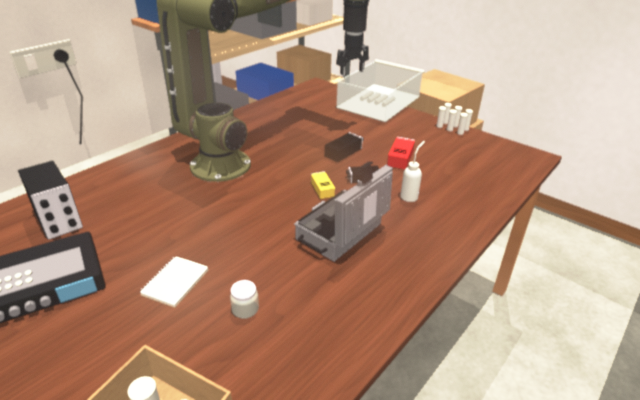

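View pics/top0.png

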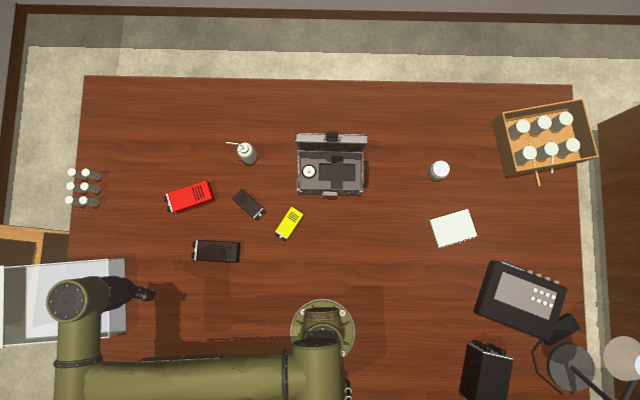

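The scene picture shows the open case at about (340,215). In the top picture there are four boxes like the preamp: red (190,197), yellow (289,223), a dark one at (248,205) and a larger dark one at (215,251). Red and yellow are excluded, and the smaller of the dark ones is at (248,205), so I'll confirm that in a crop.

Run:
```python
import cv2
a=cv2.imread("pics/top0.png")[125:270,180:373]; cv2.imwrite("pics/topc.png",cv2.resize(a,None,fx=4,fy=4,interpolation=cv2.INTER_CUBIC))
a=cv2.imread("pics/scene0.png")[125:260,290:430]; cv2.imwrite("pics/scenec.png",cv2.resize(a,None,fx=4.4,fy=4.4,interpolation=cv2.INTER_CUBIC))
```

```text
(no output)
```

View pics/topc.png

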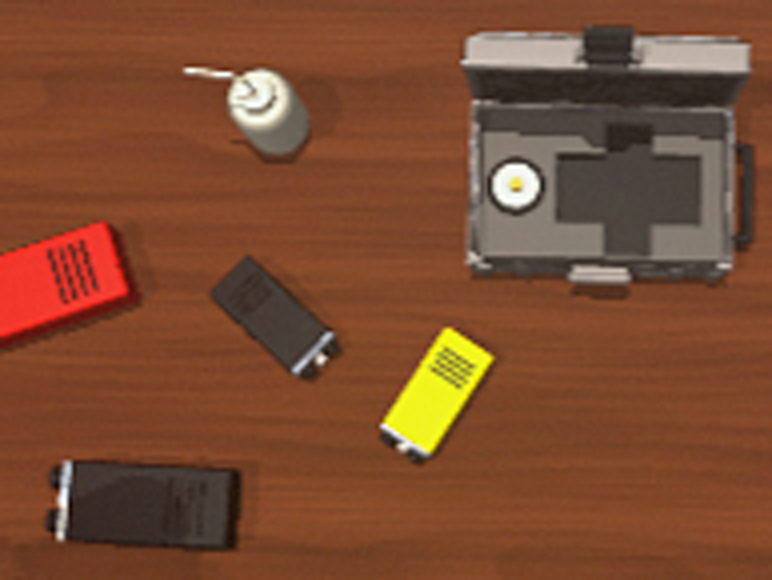

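View pics/scenec.png

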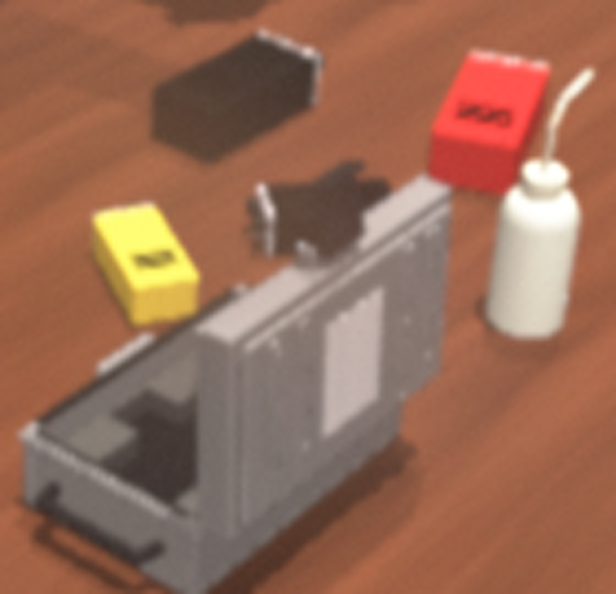

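The crops confirm that the preamp is the smaller dark box. Its top corners in the top crop are (248,256), (211,294), (333,333) and (294,372), with its panel towards the lower right; in the scene crop the box is partly hidden behind the lid. The pocket's opening in the top crop runs from (556,153) to (702,222), and the latch is at (608,45). Next I'll fit poses to these points.

```bash
cat > h.py <<'E'
import numpy as np, cv2
from scipy.optimize import least_squares
from scipy.spatial.transform import Rotation as Ro
K={'s':np.array([[472.2232,0,324.3554],[0,472.2232,194.8573],[0,0,1]]),'t':np.array([[442.1209,0,319.0613],[0,442.1209,194.6667],[0,0,1]])}
R={'s':np.array([[0.76868998,0.63929427,0.02045864],[0.37280549,-0.42181347,-0.82649226],[-0.51974204,0.64294341,-0.5625762]]),
't':np.array([[0.02058304,-0.99978499,-0.00251066],[-0.99121295,-0.02007825,-0.13074307],[0.13066455,0.00517969,-0.99141311]])}
T={'s':np.array([-389.41462602,-109.57555141,1767.55614602]),'t':np.array([11.68253,492.65624362,1593.31324402])}
def proj(c,X):
    p=(np.atleast_2d(X)@R[c].T+T[c])@K[c].T; return p[:,:2]/p[:,2:]
def tri(us,ut):
    X=cv2.triangulatePoints(*[K[c]@np.c_[R[c],T[c]] for c in'st'],np.float64(us).reshape(2,1),np.float64(ut).reshape(2,1)); return (X[:3]/X[3]).ravel()
tc=lambda u:(np.array(u)+.5)/4-.5+[180,125]
sc=lambda u:(np.array(u)+.5)/4.4-.5+[290,125]
def rz(a): return Ro.from_euler('z',a).as_matrix()
def case(p,X): return np.atleast_2d(X)@rz(p[2]).T+[p[0],p[1],0]
def lid(th,X): return np.atleast_2d(X)@Ro.from_euler('y',th).as_matrix().T+[75,0,64]
E
cat > fit.py <<'E'
from h import *
base=[('t',tc(a),b) for a,b in [((556,153),(33,42,42)),((702,153),(33,-92,42)),((702,222),(-33,-92,42)),((556,222),(-33,42,42)),((607,255),(-62,-3,42)),((652,255),(-62,-47,42)),((472,268),(-75,118,64)),((735,270),(-75,-118,64))]]+[('s',sc((25,435)),(-75,-118,64)),('s',sc((240,290)),(-75,118,64)),('s',sc((205,590)),(75,-118,0))]
ld=[('s',sc((200,330)),(-150,-118,0)),('s',sc((243,345)),(-150,-118,32)),('s',sc((452,190)),(-150,118,32)),('s',sc((418,177)),(-150,118,0)),('t',tc((468,35)),(-150,118,32)),('t',tc((748,42)),(-150,-118,32))]
def f(p): return np.concatenate([(proj(c,case(p,X))-u).ravel() for c,u,X in base]+[(proj(c,case(p,lid(p[3],X)))-u).ravel() for c,u,X in ld])
r=least_squares(f,[560,-30,0,1.6],loss='soft_l1',x_scale=[10,10,.1,.1]); print(r.x); print(f(r.x).reshape(-1,2).round(1).tolist())
print('front-y corner tri',tri(sc((25,435)),tc((735,270))), case(r.x,(-75,-118,64)))
print('pocket',case(r.x,(0,-25,22)))
q=[(211,294),(248,256),(333,333),(294,372)]
m=[(-26,60,38),(26,60,38),(26,-60,38),(-26,-60,38)]
g=lambda p:np.concatenate([(proj('t',np.array(X)@rz(p[2]).T+[p[0],p[1],0])-tc(u)).ravel() for u,X in zip(q,m)])
s=least_squares(g,[480,170,.8],x_scale=[10,10,.1]); print(s.x,g(s.x).reshape(-1,2).round(1).tolist())
print('preamp corner tri',tri(sc((262,187)),tc((294,372))),np.array((-26,-60,38))@rz(s.x[2]).T+[*s.x[:2],0])
for th in(1.2,1.57,2,2.3): print(th,(proj('s',case(r.x,lid(r.x[3],np.array([(-10.5,20,-46),(-10.5,-20,-46)])@Ro.from_euler('y',th).as_matrix().T+[-159,0,12])))-[290,125])*4.4, (proj('t',case(r.x,lid(r.x[3],np.array([(-10.5,20,-46),(-10.5,-20,-46)])@Ro.from_euler('y',th).as_matrix().T+[-159,0,12])))-[180,125])*4)
E
python3 fit.py
```

```text
[ 5.77918681e+02 -1.68683767e+01  1.93596812e-02  1.51251927e+00]
[[-0.0, -0.2], [-0.2, -0.2], [-0.0, 0.2], [-0.0, 0.2], [-0.5, -0.2], [0.3, -0.2], [-0.1, -0.8], [-0.5, -1.3], [-0.6, -0.1], [-1.2, -1.2], [-1.7, 3.4], [-0.5, -0.5], [-0.4, 0.1], [0.9, -0.7], [-0.8, -0.8], [-1.0, -0.6], [0.0, -2.3]]
front-y corner tri [ 503.34030336 -135.87409214   62.1359454 ] [[ 505.217035  -136.2981497   64.       ]]
pocket [[578.40264265 -41.86369184  22.        ]]
[455.53223671 282.82381282  -0.72297314] [[-1.6, -0.9], [-1.0, -1.8], [1.4, 1.0], [1.3, 1.7]]
preamp corner tri [403.51203046 260.98670173  37.23371601] [396.33932684 255.0353364   38.        ]
1.2 [[337.78136049 155.81641127]
 [300.38226931 181.0285649 ]] [[581.1340808   49.62948976]
 [631.29549005  49.65672715]]
1.57 [[361.21082192 164.60435501]
 [324.03246543 190.18209373]] [[581.12560196  28.3416143 ]
 [631.21843152  28.36721705]]
2 [[385.73892097 185.28574066]
 [348.91813246 211.40667825]] [[581.00501825   8.24451709]
 [630.75072906   8.26844482]]
2.3 [[398.64570502 204.42620886]
 [362.09980105 230.94670188]] [[580.86307361  -0.84634149]
 [630.23254949  -0.82326703]]
```

Run:
```python
import cv2,numpy as np
a=cv2.imread("pics/top0.png")[180:228,224:272]; b=cv2.imread("pics/scene0.png")[145:193,340:388]
I=lambda x:cv2.resize(x,(400,400),interpolation=cv2.INTER_CUBIC)
m=np.hstack([I(a),I(b)]); m=np.clip(m*1.5,0,255).astype('uint8'); cv2.imwrite("pics/m.png",m)
```

```text
(no output)
```

View pics/m.png

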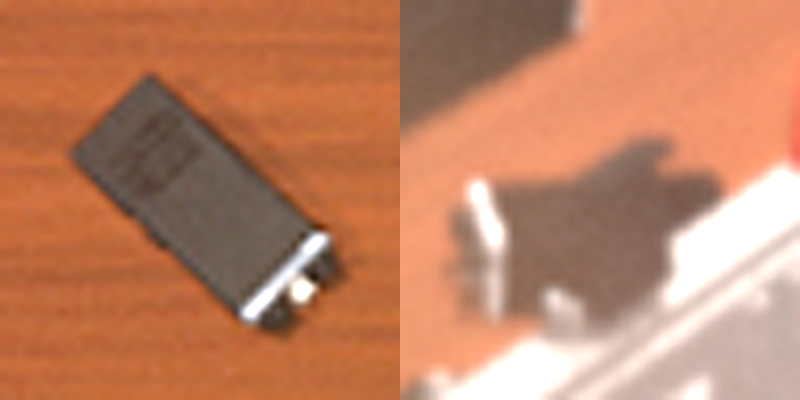

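Left half: the preamp's top corners are at (150,73), (70,152), (328,238) and (246,322), so the body is about 105 mm long plus knobs, 120 mm overall. Right half: the latch flap's tip is at about (650,140), sticking nearly straight out from the lid. I'll work out the grasp from these.

```bash
cat >> h.py <<'E'
CP=[577.919,-16.868,.01936,1.5125]
def state():
    from workcell import env
    o=env.get_obs(); return o,np.array(o['position']),Ro.from_rotvec(o['tool_rot'])
def to(p,Rt=None,nose=155):
    "translation (tool axes now) bringing the point `nose` ahead of TCP to p with final orientation Rt; and rotvec deg"
    o,P,Rn=state(); Rt=Rn if Rt is None else Rt
    tgt=np.array(p)-nose*Rt.apply([0,0,1])
    return Rn.inv().apply(tgt-P).round(1),(Rn.inv()*Rt).as_rotvec(degrees=True).round(1)
def down(yaw): # tool z down, tool y at world yaw
    y=np.array([np.cos(yaw),np.sin(yaw),0]);z=np.array([0,0,-1.]);return Ro.from_matrix(np.c_[np.cross(y,z),y,z])
E
cat > g.py <<'E'
from h import *
ray=lambda u,z:(lambda d,C:C+d*(z-C[2])/d[2])(R['t'].T@np.linalg.inv(K['t'])@[*u,1],-R['t'].T@T['t'])
mc=lambda u:(np.array(u)+.5)/8.3333-.5+[224,180]
A,B,C,D=[ray(mc(u),38) for u in[(150,73),(70,152),(328,238),(246,322)]]
print(A,B,C,D,np.linalg.norm(A-B),np.linalg.norm(A-C))
d=(C-A)+(D-B); d/=np.linalg.norm(d)
c=(A+B)/2+d*58.5; yaw=np.arctan2(d[1],d[0])+np.pi/2
print('centre',c,'preamp -y dir deg',np.degrees(yaw)-90)
np.save('c.npy',[*c[:2],yaw])
o,P,Rn=state(); print(Rn.as_matrix().round(2))
for k in(0,np.pi): print(to([*c[:2],25],down(yaw+k)))
E
python3 g.py
```

```text
[509.31326238 306.77511426  38.        ] [473.53797666 340.41745545  38.        ] [437.89253901 225.60000337  38.        ] [400.32388998 260.05063183  38.        ] 49.10884023439525 108.1217755744916
centre [452.40354441 280.01271393  38.        ] preamp -y dir deg -131.83932866993672
[[ 0.96 -0.27 -0.  ]
 [-0.27 -0.96 -0.  ]
 [ 0.    0.   -1.  ]]
(array([359.5, 207.4, 224.2]), array([  0.1,   0. , -63.9]))
(array([359.5, 207.4, 224.2]), array([ 1.000e-01, -1.000e-01,  1.161e+02]))
```

```bash
python3 -m pendant '[{"tx":45,"ty":26},{"tx":45,"ty":26},{"tx":45,"ty":26},{"tx":45,"ty":26},{"tx":45,"ty":26},{"tx":45,"ty":26},{"tx":45,"ty":26},{"tx":44.5,"ty":25.4},{"rz":10.5},{"rz":10.5},{"rz":10.5},{"rz":10.5},{"rz":10.5},{"rz":10.5},{"rz":10.5},{"rz":10.5},{"rz":10.5},{"rz":10.5}]'
python3 - <<'E'
from h import *
c=np.load('c.npy'); print(to([*c[:2],25],down(c[2]+np.pi)),state()[0]['joints'])
E
```

```text
(array([359.5, 207.4, 224.2]), array([ 1.000e-01, -1.000e-01,  1.161e+02])) [ 1.62971599e+00  4.07455681e-02  8.39470246e-02 -4.20139128e-04
 -1.61550860e+00 -3.33694762e-01]validation failed for argument at $[0]...
```

```bash
python3 -m pendant '[{"rx":0,"ry":0,"rz":0,"tx":45,"ty":26,"tz":0,"claw":85},{"rx":0,"ry":0,"rz":0,"tx":45,"ty":26,"tz":0,"claw":85},{"rx":0,"ry":0,"rz":0,"tx":45,"ty":26,"tz":0,"claw":85},{"rx":0,"ry":0,"rz":0,"tx":45,"ty":26,"tz":0,"claw":85},{"rx":0,"ry":0,"rz":0,"tx":45,"ty":26,"tz":0,"claw":85},{"rx":0,"ry":0,"rz":0,"tx":45,"ty":26,"tz":0,"claw":85},{"rx":0,"ry":0,"rz":0,"tx":45,"ty":26,"tz":0,"claw":85},{"rx":0,"ry":0,"rz":0,"tx":44.5,"ty":25.4,"tz":0,"claw":85},{"rx":0,"ry":0,"rz":10.5,"tx":0,"ty":0,"tz":0,"claw":85},{"rx":0,"ry":0,"rz":10.5,"tx":0,"ty":0,"tz":0,"claw":85},{"rx":0,"ry":0,"rz":10.5,"tx":0,"ty":0,"tz":0,"claw":85},{"rx":0,"ry":0,"rz":10.5,"tx":0,"ty":0,"tz":0,"claw":85},{"rx":0,"ry":0,"rz":10.5,"tx":0,"ty":0,"tz":0,"claw":85},{"rx":0,"ry":0,"rz":10.5,"tx":0,"ty":0,"tz":0,"claw":85},{"rx":0,"ry":0,"rz":10.5,"tx":0,"ty":0,"tz":0,"claw":85},{"rx":0,"ry":0,"rz":10.5,"tx":0,"ty":0,"tz":0,"claw":85},{"rx":0,"ry":0,"rz":10.5,"tx":0,"ty":0,"tz":0,"claw":85},{"rx":0,"ry":0,"rz":10.5,"tx":0,"ty":0,"tz":0,"claw":85}]'
python3 - <<'E'
from h import *
c=np.load('c.npy'); print(to([*c[:2],25],down(c[2]+np.pi)),state()[0]['joints'])
E
```

```text
time_s: 2.35
position: [452.5, 280.3, 404.2]
tool_rot: [1.544, -2.735, 0.0]
wrist_force: [-0.1, 0.1, -0.2]
grip_width: 84.9
finger_force: 0.0
(array([ 1.000e-01, -2.000e-01,  2.242e+02]), array([ 0. , -0.1, 10.7])) [ 9.32689645e-01 -1.40167673e-01 -8.98046045e-02 -2.20647782e-04
 -1.62206267e+00 -1.47537392e+00]
```

```bash
python3 -m pendant '[{"rx":0,"ry":0,"rz":10.6,"tx":0,"ty":0,"tz":30,"claw":85},{"rx":0,"ry":0,"rz":0,"tx":0,"ty":0,"tz":45,"claw":85},{"rx":0,"ry":0,"rz":0,"tx":0,"ty":0,"tz":45,"claw":85},{"rx":0,"ry":0,"rz":0,"tx":0,"ty":0,"tz":40,"claw":85},{"rx":0,"ry":0,"rz":0,"tx":0,"ty":0,"tz":34,"claw":85},{"rx":0,"ry":0,"rz":0,"tx":0,"ty":0,"tz":20,"claw":85},{"rx":0,"ry":0,"rz":0,"tx":0,"ty":0,"tz":10,"claw":85},{"rx":0,"ry":0,"rz":0,"tx":0,"ty":0,"tz":0,"claw":85},{"rx":0,"ry":0,"rz":0,"tx":0,"ty":0,"tz":0,"claw":40},{"rx":0,"ry":0,"rz":0,"tx":0,"ty":0,"tz":0,"claw":40},{"rx":0,"ry":0,"rz":0,"tx":0,"ty":0,"tz":0,"claw":40},{"rx":0,"ry":0,"rz":0,"tx":0,"ty":0,"tz":0,"claw":40},{"rx":0,"ry":0,"rz":0,"tx":0,"ty":0,"tz":0,"claw":40},{"rx":0,"ry":0,"rz":0,"tx":0,"ty":0,"tz":0,"claw":40}]' 60
```

```text
time_s: 4.1
position: [452.8, 280.7, 182.0]
tool_rot: [-1.294, 2.861, 0.001]
wrist_force: [-1.3, 1.3, 6.4]
grip_width: 50.8
finger_force: 65.2
```

```bash
python3 -m pendant '[{"rx":0,"ry":0,"rz":0,"tx":0,"ty":0,"tz":-20,"claw":40},{"rx":0,"ry":0,"rz":0,"tx":0,"ty":0,"tz":-30,"claw":40},{"rx":0,"ry":0,"rz":0,"tx":0,"ty":0,"tz":-40,"claw":40},{"rx":0,"ry":0,"rz":0,"tx":0,"ty":0,"tz":-30,"claw":40},{"rx":0,"ry":0,"rz":-8,"tx":0,"ty":0,"tz":-10,"claw":40},{"rx":0,"ry":0,"rz":-9,"tx":0,"ty":0,"tz":0,"claw":40},{"rx":0,"ry":0,"rz":-9,"tx":0,"ty":0,"tz":0,"claw":40},{"rx":0,"ry":0,"rz":-9,"tx":0,"ty":0,"tz":0,"claw":40},{"rx":0,"ry":0,"rz":-8,"tx":0,"ty":0,"tz":0,"claw":40},{"rx":0,"ry":0,"rz":0,"tx":0,"ty":0,"tz":0,"claw":40}]'
python3 - <<'E'
from h import *
p=case(CP,(0,-25,22))[0]; print(to(p+[0,0,25],down(CP[2]+np.pi)),state()[0]['joints'])
E
```

```text
time_s: 5.35
position: [452.3, 280.2, 309.8]
tool_rot: [2.251, -2.19, -0.0]
wrist_force: [-0.7, 0.2, -1.7]
grip_width: 51.1
finger_force: 64.3
(array([ 325.3, -117.3,  107.9]), array([ 0.1, -0.1,  0.5])) [ 9.32651414e-01 -1.31641827e-01 -2.53598896e-01 -5.15816179e-04
 -1.45046920e+00 -9.05090725e-01]
```

```bash
python3 -m pendant '[{"rx":0,"ry":0,"rz":0.5,"tx":20,"ty":-7,"tz":0,"claw":40},{"rx":0,"ry":0,"rz":0,"tx":36,"ty":-13,"tz":0,"claw":40},{"rx":0,"ry":0,"rz":0,"tx":36,"ty":-13,"tz":0,"claw":40},{"rx":0,"ry":0,"rz":0,"tx":36,"ty":-13,"tz":0,"claw":40},{"rx":0,"ry":0,"rz":0,"tx":36,"ty":-13,"tz":0,"claw":40},{"rx":0,"ry":0,"rz":0,"tx":36,"ty":-13,"tz":0,"claw":40},{"rx":0,"ry":0,"rz":0,"tx":36,"ty":-13,"tz":0,"claw":40},{"rx":0,"ry":0,"rz":0,"tx":36,"ty":-13,"tz":0,"claw":40},{"rx":0,"ry":0,"rz":0,"tx":33,"ty":-12,"tz":0,"claw":40},{"rx":0,"ry":0,"rz":0,"tx":20,"ty":-7,"tz":0,"claw":40},{"rx":0,"ry":0,"rz":0,"tx":0,"ty":0,"tz":30,"claw":40},{"rx":0,"ry":0,"rz":0,"tx":0,"ty":0,"tz":20,"claw":40},{"rx":0,"ry":0,"rz":0,"tx":0,"ty":0,"tz":0,"claw":40}]'
python3 - <<'E'
from h import *
from workcell import camera
p=case(CP,(0,-25,22))[0]; print(to(p+[0,0,25],down(CP[2]+np.pi)))
I=lambda n,r,s:cv2.resize(camera(n)["image"][r[0]:r[1],r[2]:r[3],::-1],None,fx=s,fy=s,interpolation=cv2.INTER_CUBIC)
a=I("top",(125,209,285,385),4);b=I("scene",(120,204,300,400),4)
cv2.imwrite("pics/p1.png",np.hstack([a,b]))
E
```

```text
time_s: 6.98
position: [575.5, -42.5, 258.4]
tool_rot: [2.24, -2.198, -0.004]
wrist_force: [-0.6, -0.7, -1.7]
grip_width: 51.1
finger_force: 64.2
(array([-0.6, -3.2, 56.4]), array([ 0.2, -0. , -0. ]))
```

View pics/p1.png

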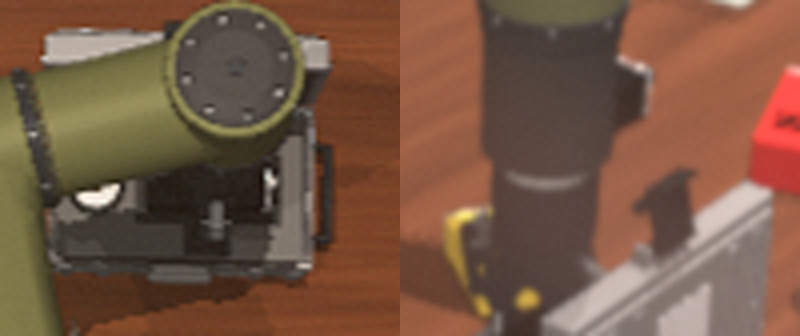

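The top view (left) shows the preamp over the cut-out with its panel at (270,185). The scene view (right) shows the latch flap upright at (668,205). I'll lower it in.

```bash
python3 -m pendant '[{"rx":0,"ry":0,"rz":0,"tx":0,"ty":-3,"tz":10,"claw":40},{"rx":0,"ry":0,"rz":0,"tx":0,"ty":0,"tz":10,"claw":40},{"rx":0,"ry":0,"rz":0,"tx":0,"ty":0,"tz":10,"claw":40},{"rx":0,"ry":0,"rz":0,"tx":0,"ty":0,"tz":8,"claw":40},{"rx":0,"ry":0,"rz":0,"tx":0,"ty":0,"tz":6,"claw":40},{"rx":0,"ry":0,"rz":0,"tx":0,"ty":0,"tz":4,"claw":40},{"rx":0,"ry":0,"rz":0,"tx":0,"ty":0,"tz":3,"claw":40},{"rx":0,"ry":0,"rz":0,"tx":0,"ty":0,"tz":2,"claw":40},{"rx":0,"ry":0,"rz":0,"tx":0,"ty":0,"tz":0,"claw":40},{"rx":0,"ry":0,"rz":0,"tx":0,"ty":0,"tz":0,"claw":40}]'
```

```text
time_s: 8.32
position: [579.3, -42.2, 208.0]
tool_rot: [-2.244, 2.199, -0.001]
wrist_force: [-0.6, 0.4, -2.6]
grip_width: 51.0
finger_force: 64.3
```

```bash
python3 -m pendant '[{"rx":0,"ry":0,"rz":0,"tx":0,"ty":0,"tz":2,"claw":40},{"rx":0,"ry":0,"rz":0,"tx":0,"ty":0,"tz":2,"claw":40},{"rx":0,"ry":0,"rz":0,"tx":0,"ty":0,"tz":0,"claw":40},{"rx":0,"ry":0,"rz":0,"tx":0,"ty":0,"tz":0,"claw":40}]'
```

```text
time_s: 8.82
position: [579.3, -42.2, 204.0]
tool_rot: [-2.244, 2.199, -0.001]
wrist_force: [0.3, -0.5, 0.3]
grip_width: 51.0
finger_force: 64.6
```

```bash
python3 -m pendant '[{"rx":0,"ry":0,"rz":0,"tx":0,"ty":0,"tz":0.5,"claw":40},{"rx":0,"ry":0,"rz":0,"tx":0,"ty":0,"tz":0,"claw":60},{"rx":0,"ry":0,"rz":0,"tx":0,"ty":0,"tz":0,"claw":78},{"rx":0,"ry":0,"rz":0,"tx":0,"ty":0,"tz":0,"claw":78},{"rx":0,"ry":0,"rz":0,"tx":0,"ty":0,"tz":0,"claw":78},{"rx":0,"ry":0,"rz":0,"tx":0,"ty":0,"tz":-10,"claw":78},{"rx":0,"ry":0,"rz":0,"tx":0,"ty":0,"tz":-25,"claw":78},{"rx":0,"ry":0,"rz":0,"tx":0,"ty":0,"tz":-40,"claw":78},{"rx":0,"ry":0,"rz":0,"tx":0,"ty":0,"tz":-40,"claw":78},{"rx":0,"ry":0,"rz":0,"tx":0,"ty":0,"tz":-40,"claw":78},{"rx":0,"ry":0,"rz":0,"tx":0,"ty":0,"tz":-40,"claw":78},{"rx":0,"ry":0,"rz":0,"tx":-40,"ty":40,"tz":-10,"claw":78},{"rx":0,"ry":0,"rz":0,"tx":-50,"ty":50,"tz":0,"claw":78},{"rx":0,"ry":0,"rz":0,"tx":-50,"ty":50,"tz":0,"claw":78},{"rx":0,"ry":0,"rz":0,"tx":0,"ty":0,"tz":0,"claw":78}]'
python3 - <<'E'
from h import *
from workcell import camera
I=lambda n,r,s:cv2.resize(camera(n)["image"][r[0]:r[1],r[2]:r[3],::-1],None,fx=s,fy=s,interpolation=cv2.INTER_CUBIC)
a=I("top",(125,205,290,370),5);b=I("scene",(145,225,330,410),5)
cv2.imwrite("pics/p2.png",np.clip(np.hstack([a,b])*1.4,0,255).astype('uint8'))
E
```

```text
time_s: 10.7
position: [446.0, 85.7, 410.1]
tool_rot: [-2.247, 2.189, -0.001]
wrist_force: [1.3, 0.1, 0.7]
grip_width: 77.9
finger_force: 0.0
```

View pics/p2.png

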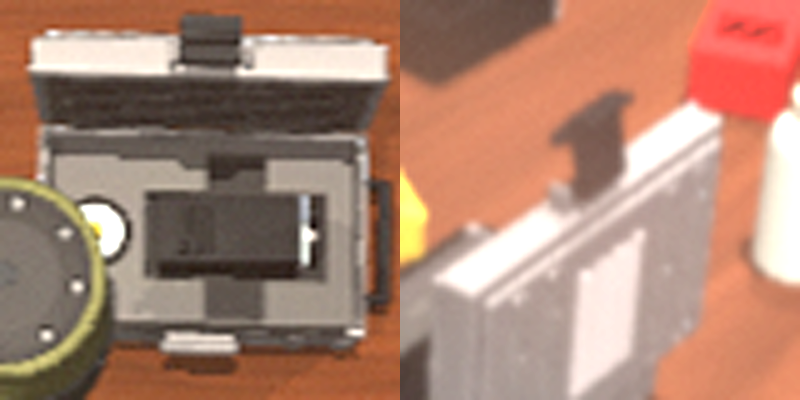

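The preamp lies in the cut-out (body from (145,190) to (325,275) in the top half). The flap stands up from the lid: in the scene half its tip bar runs from (553,133) to (632,95), and in the top half it spans (182..242, 14..65). I'll fit the lid and latch angles to these.

```bash
cat >> h.py <<'E'
def latch(th,a,X): return case(CP,lid(th,np.atleast_2d(X)@Ro.from_euler('y',a).as_matrix().T+[-159,0,12]))
E
python3 - <<'E'
from h import *
X=np.array([(-7,20,-46),(-7,-20,-46),(-24,20,-46),(-24,-20,-46),(-24,20,-41),(-24,-20,-41),(-10.5,20,4),(-10.5,-20,4)])
for th in(1.45,1.51,1.57):
  print(th,'lid corners',((proj('s',case(CP,lid(th,[(-150,-118,0),(-150,-118,32),(-150,118,32),(-150,118,0)])))-[330,145]+.5)*5+[400,0]).round().tolist(),((proj('t',case(CP,lid(th,[(-150,-118,0),(-150,-118,32),(-150,118,32),(-150,118,0)])))-[290,125]+.5)*5).round().tolist())
for a in(1.3,1.57,1.85):
  print(a,((proj('s',latch(1.51,a,X))-[330,145]+.5)*5+[400,0]).round().tolist(),((proj('t',latch(1.51,a,X))-[290,125]+.5)*5).round().tolist())
E
```

```text
1.45 lid corners [[411.0, 268.0], [460.0, 284.0], [705.0, 106.0], [658.0, 93.0]] [[386.0, 103.0], [386.0, 55.0], [30.0, 55.0], [30.0, 103.0]]
1.51 lid corners [[425.0, 273.0], [474.0, 293.0], [718.0, 113.0], [671.0, 97.0]] [[386.0, 90.0], [386.0, 42.0], [30.0, 42.0], [30.0, 90.0]]
1.57 lid corners [[439.0, 279.0], [488.0, 302.0], [731.0, 121.0], [684.0, 102.0]] [[386.0, 76.0], [385.0, 30.0], [31.0, 29.0], [30.0, 76.0]]
1.3 [[588.0, 81.0], [545.0, 109.0], [613.0, 82.0], [571.0, 111.0], [615.0, 90.0], [573.0, 119.0], [611.0, 165.0], [570.0, 195.0]] [[179.0, 63.0], [242.0, 63.0], [179.0, 37.0], [242.0, 37.0], [179.0, 36.0], [242.0, 36.0], [178.0, 53.0], [239.0, 53.0]]
1.57 [[607.0, 87.0], [564.0, 116.0], [633.0, 96.0], [591.0, 125.0], [633.0, 104.0], [591.0, 134.0], [610.0, 169.0], [568.0, 199.0]] [[179.0, 44.0], [242.0, 44.0], [179.0, 18.0], [241.0, 18.0], [179.0, 20.0], [241.0, 20.0], [178.0, 55.0], [239.0, 55.0]]
1.85 [[626.0, 100.0], [584.0, 129.0], [651.0, 116.0], [609.0, 146.0], [649.0, 123.0], [607.0, 153.0], [607.0, 173.0], [566.0, 203.0]] [[179.0, 26.0], [241.0, 26.0], [179.0, 3.0], [241.0, 3.0], [179.0, 6.0], [241.0, 6.0], [178.0, 58.0], [238.0, 58.0]]
```

Run:
```python
from h import *
o,P,Rn=state(); print(o['joints'].round(2))
g=latch(1.56,1.52,(-9,0,-36))[0]; print('grasp',g,'tip',latch(1.56,1.52,(-10.5,0,-46)),'lid edge',case(CP,lid(1.56,(-150,0,0))))
for k in(-1,1): print(k,to(g-[60,0,0],down(CP[2]+k*np.pi/2)))
```

```text
[ 0.63 -0.35 -0.26  0.   -1.67 -0.61]
grasp [669.95146813 -15.08602878 259.60600617] tip [[670.8329214  -15.06896171 269.67937447]] lid edge [[651.285831   -15.44744067 213.99125803]]
-1 (array([ 102.6, -159.9,   -5. ]), array([ -0.1,  -0.1, -89.8]))
1 (array([ 102.6, -159.9,   -5. ]), array([-0.1,  0.1, 90.2]))
```

```bash
python3 -m pendant '[{"rx":0,"ry":0,"rz":-10,"tx":0,"ty":0,"tz":0,"claw":78},{"rx":0,"ry":0,"rz":-10,"tx":0,"ty":0,"tz":0,"claw":78},{"rx":0,"ry":0,"rz":-10,"tx":0,"ty":0,"tz":0,"claw":78},{"rx":0,"ry":0,"rz":-10,"tx":0,"ty":0,"tz":0,"claw":78},{"rx":0,"ry":0,"rz":-10,"tx":0,"ty":0,"tz":0,"claw":78},{"rx":0,"ry":0,"rz":-10,"tx":0,"ty":0,"tz":0,"claw":78},{"rx":0,"ry":0,"rz":-10,"tx":0,"ty":0,"tz":0,"claw":78},{"rx":0,"ry":0,"rz":-10,"tx":0,"ty":0,"tz":0,"claw":78},{"rx":0,"ry":0,"rz":-10,"tx":0,"ty":0,"tz":0,"claw":78},{"rx":0,"ry":0,"rz":0,"tx":30,"ty":30,"tz":-5,"claw":78},{"rx":0,"ry":0,"rz":0,"tx":40,"ty":40,"tz":0,"claw":78},{"rx":0,"ry":0,"rz":0,"tx":30,"ty":30,"tz":0,"claw":78},{"rx":0,"ry":0,"rz":0,"tx":0,"ty":0,"tz":0,"claw":78}]'
python3 - <<'E'
from h import *
g=latch(1.56,1.52,(-9,0,-36))[0]; print(to(g,down(CP[2]-np.pi/2)),state()[0]['joints'].round(2))
E
```

```text
time_s: 12.42
position: [552.3, -17.6, 411.3]
tool_rot: [3.14, 0.022, -0.006]
wrist_force: [0.4, 1.0, 0.2]
grip_width: 78.2
finger_force: 0.0
(array([117.6,  -0.8,  -3.8]), array([ 0.1,  0.2, -0.3])) [ 0.33 -0.08 -0.02  0.   -1.63  1.25]
```

```bash
python3 -m pendant '[{"rx":0,"ry":0,"rz":0,"tx":30,"ty":-0.8,"tz":-4,"claw":78},{"rx":0,"ry":0,"rz":0,"tx":35,"ty":0,"tz":0,"claw":78},{"rx":0,"ry":0,"rz":0,"tx":30,"ty":0,"tz":0,"claw":78},{"rx":0,"ry":0,"rz":0,"tx":15,"ty":0,"tz":0,"claw":78},{"rx":0,"ry":0,"rz":0,"tx":7.5,"ty":0,"tz":0,"claw":78},{"rx":0,"ry":0,"rz":0,"tx":0,"ty":0,"tz":0,"claw":60},{"rx":0,"ry":0,"rz":0,"tx":0,"ty":0,"tz":0,"claw":50},{"rx":0,"ry":0,"rz":0,"tx":0,"ty":0,"tz":0,"claw":43},{"rx":0,"ry":0,"rz":0,"tx":0,"ty":0,"tz":0,"claw":32},{"rx":0,"ry":0,"rz":0,"tx":0,"ty":0,"tz":0,"claw":32},{"rx":0,"ry":0,"rz":0,"tx":0,"ty":0,"tz":0,"claw":32},{"rx":0,"ry":0,"rz":0,"tx":0,"ty":0,"tz":0,"claw":32}]' 40
python3 - <<'E'
from h import *
from workcell import camera
I=lambda n,r,s:cv2.resize(camera(n)["image"][r[0]:r[1],r[2]:r[3],::-1],None,fx=s,fy=s,interpolation=cv2.INTER_CUBIC)
cv2.imwrite("pics/p3.png",np.clip(I("scene",(130,230,320,420),6)*1.3,0,255).astype('uint8'))
E
```

```text
time_s: 13.92
position: [667.0, -14.5, 419.6]
tool_rot: [3.136, 0.026, 0.003]
wrist_force: [0.4, -12.9, 1.9]
grip_width: 38.9
finger_force: 42.2
```

View pics/p3.png

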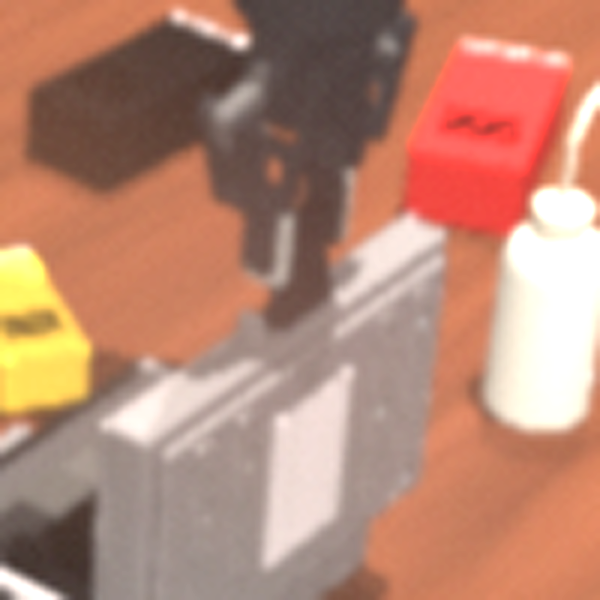

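The picture shows the fingers pinching the flap's sides at about (290,240). The grasp is a little high and there is a 13 N side force, so I'll re-seat it before lowering.

```bash
python3 -m pendant '[{"rx":0,"ry":0,"rz":0,"tx":0,"ty":0,"tz":0,"claw":48},{"rx":0,"ry":0,"rz":0,"tx":0,"ty":0,"tz":0,"claw":48},{"rx":0,"ry":0,"rz":0,"tx":2.5,"ty":1.5,"tz":5,"claw":48},{"rx":0,"ry":0,"rz":0,"tx":0,"ty":0,"tz":0,"claw":48},{"rx":0,"ry":0,"rz":0,"tx":0,"ty":0,"tz":0,"claw":43},{"rx":0,"ry":0,"rz":0,"tx":0,"ty":0,"tz":0,"claw":32},{"rx":0,"ry":0,"rz":0,"tx":0,"ty":0,"tz":0,"claw":32},{"rx":0,"ry":0,"rz":0,"tx":0,"ty":0,"tz":0,"claw":32}]' 40
cat > path.py <<'E'
import sys
from h import *
o,P,R0=state(); G=P+155*R0.apply([0,0,1]); t0,p0,t1,p1,n=map(float,sys.argv[1:]); n=int(n)
ax=rz(CP[2])@[0,1,0]; Rp=lambda a:Ro.from_rotvec(ax*a)
def gp(t,p): return latch(t,p-t,L)[0]
M=Ro.from_matrix(rz(CP[2]))*Ro.from_euler('y',p0)
L=M.inv().apply(G-latch(t0,p0-t0,(0,0,0))[0]); print('local grasp',L.round(1),G.round(1))
cR,cP=R0,P.copy()
for i in range(1,n+1):
    t=t0+(t1-t0)*i/n;p=p0+(p1-p0)*i/n
    Rt=Rp(p-p0)*R0; Pt=gp(t,p)-155*Rt.apply([0,0,1])
    d=cR.inv().apply(Pt-cP).round(1); r=(cR.inv()*Rt).as_rotvec(degrees=True).round(1)
    print(i,round(t,2),'t',d,'r',r)
    cP=cP+cR.apply(d); cR=cR*Ro.from_rotvec(r,degrees=True)
print('end TCP',cP.round(),cR.apply([0,0,1]).round(2))
E
python3 path.py 1.56 3.08 0.02 2.40 32
```

```text
time_s: 14.98
position: [670.2, -14.9, 412.9]
tool_rot: [3.137, 0.027, 0.0]
wrist_force: [1.0, -11.6, 1.1]
grip_width: 39.5
finger_force: 42.4
local grasp [ -9.2  -0.5 -34.3] [670.2 -15.5 257.9]
1 1.51 t [-11.7   0.   -0.4] r [0.  1.2 0. ]
2 1.46 t [-11.7   0.   -0.2] r [0.  1.2 0. ]
3 1.42 t [-11.7   0.1  -0. ] r [0.  1.3 0. ]
4 1.37 t [-11.7  -0.    0.2] r [0.  1.2 0. ]
5 1.32 t [-11.7  -0.    0.4] r [0.  1.2 0. ]
6 1.27 t [-11.7   0.    0.6] r [0.  1.2 0. ]
7 1.22 t [-11.6   0.    0.8] r [0.  1.2 0. ]
8 1.18 t [-11.7   0.    1. ] r [0.  1.2 0. ]
9 1.13 t [-11.5   0.    1.3] r [0.  1.3 0. ]
10 1.08 t [-11.6   0.    1.4] r [0.  1.2 0.1]
11 1.03 t [-11.5   0.1   1.6] r [ 0.   1.2 -0. ]
12 0.98 t [-11.5  -0.    1.8] r [ 0.   1.2 -0. ]
13 0.93 t [-11.4   0.    2.1] r [ 0.   1.2 -0. ]
14 0.89 t [-11.3   0.    2.2] r [ 0.   1.2 -0. ]
15 0.84 t [-11.3   0.    2.4] r [ 0.   1.3 -0. ]
16 0.79 t [-11.2   0.1   2.6] r [ 0.   1.2 -0. ]
17 0.74 t [-11.1  -0.    2.8] r [ 0.   1.2 -0. ]
18 0.69 t [-11.1  -0.    3. ] r [0.  1.2 0. ]
19 0.65 t [-11.   -0.    3.2] r [0.  1.2 0. ]
20 0.6 t [-10.8  -0.    3.4] r [0.  1.3 0. ]
21 0.55 t [-10.8  -0.    3.5] r [0.  1.2 0. ]
22 0.5 t [-10.7  -0.    3.8] r [0.  1.2 0. ]
23 0.45 t [-10.6  -0.    3.9] r [0.1 1.2 0. ]
24 0.41 t [-10.4  -0.    4. ] r [-0.   1.2  0. ]
25 0.36 t [-10.4  -0.    4.3] r [-0.   1.2  0. ]
26 0.31 t [-10.2  -0.    4.4] r [-0.   1.3  0. ]
27 0.26 t [-10.1  -0.    4.6] r [-0.   1.2  0. ]
28 0.21 t [-10.   -0.    4.8] r [-0.   1.2  0.1]
29 0.16 t [-9.8 -0.   4.9] r [-0.   1.2 -0. ]
30 0.12 t [-9.7 -0.   5. ] r [-0.   1.2 -0. ]
31 0.07 t [-9.6 -0.   5.2] r [-0.   1.2 -0. ]
32 0.02 t [-9.4 -0.   5.4] r [-0.   1.3 -0. ]
end TCP [380. -21. 231.] [ 0.63  0.01 -0.78]
```

```bash
python3 -m pendant '[{"rx":0,"ry":1.2,"rz":0,"tx":-11.7,"ty":1,"tz":-0.4,"claw":32},{"rx":0,"ry":1.2,"rz":0,"tx":-11.7,"ty":0,"tz":-0.2,"claw":32},{"rx":0,"ry":1.3,"rz":0,"tx":-11.7,"ty":0,"tz":0,"claw":32},{"rx":0,"ry":1.2,"rz":0,"tx":-11.7,"ty":0,"tz":0.2,"claw":32},{"rx":0,"ry":1.2,"rz":0,"tx":-11.7,"ty":0,"tz":0.4,"claw":32},{"rx":0,"ry":1.2,"rz":0,"tx":-11.7,"ty":0,"tz":0.6,"claw":32},{"rx":0,"ry":1.2,"rz":0,"tx":-11.6,"ty":0,"tz":0.8,"claw":32},{"rx":0,"ry":1.2,"rz":0,"tx":-11.7,"ty":0,"tz":1,"claw":32},{"rx":0,"ry":1.3,"rz":0,"tx":-11.5,"ty":0,"tz":1.3,"claw":32},{"rx":0,"ry":1.2,"rz":0,"tx":-11.6,"ty":0,"tz":1.4,"claw":32},{"rx":0,"ry":0,"rz":0,"tx":0,"ty":0,"tz":0,"claw":32}]'; python3 path.py 1.08 2.87 0.02 2.40 22 | sed -n '1p;2p;$p'
```

```text
time_s: 16.35
position: [554.3, -16.3, 397.1]
tool_rot: [-3.122, -0.031, -0.335]
wrist_force: [-4.3, -3.5, 4.5]
grip_width: 39.3
finger_force: 42.8
local grasp [ -8.3   1.  -34.8] [587.2 -15.7 245.6]
1 1.03 t [-11.6  -0.    1.6] r [-0.   1.2  0. ]
end TCP [379. -20. 231.] [ 0.63  0.01 -0.78]
```

```bash
python3 -m pendant '[{"rx":0,"ry":1.2,"rz":0,"tx":-11.5,"ty":0,"tz":1.6,"claw":32},{"rx":0,"ry":1.2,"rz":0,"tx":-11.5,"ty":0,"tz":1.8,"claw":32},{"rx":0,"ry":1.2,"rz":0,"tx":-11.4,"ty":0,"tz":2.1,"claw":32},{"rx":0,"ry":1.2,"rz":0,"tx":-11.3,"ty":0,"tz":2.2,"claw":32},{"rx":0,"ry":1.3,"rz":0,"tx":-11.3,"ty":0,"tz":2.4,"claw":32},{"rx":0,"ry":1.2,"rz":0,"tx":-11.2,"ty":0,"tz":2.6,"claw":32},{"rx":0,"ry":1.2,"rz":0,"tx":-11.1,"ty":0,"tz":2.8,"claw":32},{"rx":0,"ry":1.2,"rz":0,"tx":-11.1,"ty":0,"tz":3,"claw":32},{"rx":0,"ry":1.2,"rz":0,"tx":-11,"ty":0,"tz":3.2,"claw":32},{"rx":0,"ry":1.3,"rz":0,"tx":-10.8,"ty":0,"tz":3.4,"claw":32},{"rx":0,"ry":1.2,"rz":0,"tx":-10.8,"ty":0,"tz":3.5,"claw":32},{"rx":0,"ry":1.2,"rz":0,"tx":-10.7,"ty":0,"tz":3.8,"claw":32},{"rx":0,"ry":1.2,"rz":0,"tx":-10.6,"ty":0,"tz":3.9,"claw":32},{"rx":0,"ry":1.2,"rz":0,"tx":-10.4,"ty":0,"tz":4,"claw":32},{"rx":0,"ry":0,"rz":0,"tx":0,"ty":0,"tz":0,"claw":32}]'; python3 path.py 0.41 2.57 0.02 2.40 8
```

```text
time_s: 18.23
position: [424.0, -17.9, 304.9]
tool_rot: [-3.035, -0.031, -0.784]
wrist_force: [-14.9, 6.0, 2.8]
grip_width: 39.3
finger_force: 43.4
local grasp [ -6.    2.3 -32.9] [499.1 -16.1 169.3]
1 0.36 t [-10.4   0.    4.4] r [-0.   1.2 -0. ]
2 0.31 t [-10.3   0.    4.5] r [-0.   1.2 -0. ]
3 0.26 t [-10.1   0.    4.8] r [-0.   1.3 -0. ]
4 0.21 t [-10.    0.    4.8] r [-0.   1.2 -0. ]
5 0.17 t [-9.9  0.   5.1] r [-0.   1.2 -0. ]
6 0.12 t [-9.7  0.   5.2] r [-0.   1.2 -0. ]
7 0.07 t [-9.6  0.1  5.4] r [-0.   1.2 -0. ]
8 0.02 t [-9.5 -0.   5.5] r [-0.   1.2 -0. ]
end TCP [379. -19. 228.] [ 0.62  0.01 -0.78]
```

```bash
python3 -m pendant '[{"rx":0,"ry":1.2,"rz":0,"tx":-11,"ty":0,"tz":4,"claw":32},{"rx":0,"ry":1.2,"rz":0,"tx":-10.6,"ty":0,"tz":4.2,"claw":32},{"rx":0,"ry":1.2,"rz":0,"tx":-10.4,"ty":0,"tz":4.5,"claw":32},{"rx":0,"ry":1.2,"rz":0,"tx":-10,"ty":0,"tz":4.8,"claw":32},{"rx":0,"ry":1.2,"rz":0,"tx":-9.8,"ty":0,"tz":4.9,"claw":32},{"rx":0,"ry":1.2,"rz":0,"tx":-9.7,"ty":0,"tz":5,"claw":32},{"rx":0,"ry":0,"rz":0,"tx":0,"ty":0,"tz":0,"claw":32}]'; python3 path.py 0.12 2.44 0.02 2.40 4
```

```text
time_s: 19.1
position: [391.9, -19.3, 253.0]
tool_rot: [-2.975, -0.033, -0.967]
wrist_force: [-9.4, 12.5, -0.2]
grip_width: 39.0
finger_force: 43.2
local grasp [-10.9   2.3 -33.7] [483.  -16.4 127.7]
1 0.1 t [-4.8  0.   2.7] r [-0.   0.6 -0. ]
2 0.07 t [-4.7  0.   2.7] r [ 0.   0.5 -0. ]
3 0.04 t [-4.7  0.1  2.7] r [ 0.   0.6 -0. ]
4 0.02 t [-4.7 -0.   2.8] r [ 0.   0.6 -0. ]
end TCP [383. -20. 233.] [ 0.62  0.02 -0.78]
```

```bash
python3 -m pendant '[{"rx":0,"ry":0.6,"rz":0,"tx":-4.8,"ty":-1,"tz":2.7,"claw":32},{"rx":0,"ry":0.5,"rz":0,"tx":-4.7,"ty":0,"tz":2.7,"claw":32},{"rx":0,"ry":0.6,"rz":0,"tx":-4.7,"ty":0,"tz":2.7,"claw":32},{"rx":0,"ry":0.6,"rz":0,"tx":-3,"ty":0,"tz":2,"claw":32},{"rx":0,"ry":0,"rz":0,"tx":0,"ty":0,"tz":0,"claw":32},{"rx":0,"ry":0,"rz":0,"tx":0,"ty":0,"tz":0,"claw":32}]'; python3 path.py 0.03 2.40 0.02 2.40 1
python3 - <<'E'
from h import *
from workcell import camera
cv2.imwrite("pics/x4.png",camera("scene")["image"][:,:,::-1])
E
```

```text
time_s: 19.85
position: [400.5, -22.0, 247.7]
tool_rot: [-2.953, -0.039, -0.994]
wrist_force: [-23.1, 26.6, 2.8]
grip_width: 39.0
finger_force: 46.7
local grasp [-29.3   1.5 -32.3] [494.1 -17.  124.4]
1 0.02 t [-1.1  0.   1.2] r [0. 0. 0.]
end TCP [400. -22. 246.] [ 0.6   0.03 -0.8 ]
```

Run:
```python
from h import *
o,P,R0=state(); print(o['joints'].round(3),P,R0.as_matrix().round(3),o['wrist_force'],o['wrist_torque'])
a=cv2.imread('pics/x4.png')[130:270,270:410]; cv2.imwrite("pics/p4.png",np.clip(cv2.resize(a,None,fx=4.2,fy=4.2,interpolation=cv2.INTER_CUBIC)*1.3,0,255).astype('uint8'))
```

```text
[ 0.564 -0.934 -1.081  0.395 -0.878  0.864] [400.44972103 -22.00014272 247.77342629] [[ 0.796  0.032  0.604]
 [ 0.016 -0.999  0.032]
 [ 0.605 -0.016 -0.796]] [-23.00191507  27.40739563   3.36825609] [6.85671501 7.15074243 5.43149208]
```

View pics/p4.png

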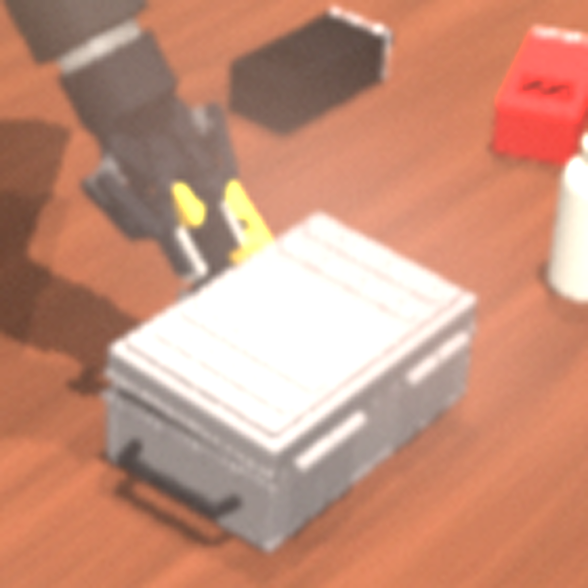

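The picture shows the lid nearly shut, with its top's corners at (110,350), (275,440), (475,298) and (318,213), and the flap still pinched. Joint 3 is at its lower limit, so I need less tilt. First I'll measure the lid angle.

Run:
```python
from h import *
u=(np.array([(110,350),(275,440),(475,298),(318,213)])+.5)/4.2-.5+[270,130]
X=[(-150,-118,32),(0,-118,32),(0,118,32),(-150,118,32)]
for w in (u,):
  f=lambda p:(proj('s',case(CP,lid(p[0],X)))+p[1:3]-w).ravel()
  s=least_squares(f,[.1,0,0]);print(s.x,f(s.x).round(1).tolist())
  f=lambda p:(proj('s',case(CP,lid(p[0],X)))-w).ravel()
  s=least_squares(f,[.1]);print(s.x,f(s.x).round(1).tolist())
```

```text
[0.04105569 0.2793499  0.28583224] [-0.7, 0.4, 1.3, 1.9, 0.7, -1.9, -1.2, -0.4]
[0.03865168] [-1.0, 0.2, 1.0, 1.6, 0.4, -2.2, -1.5, -0.6]
```

```bash
python3 -m pendant '[{"rx":0,"ry":-3,"rz":0,"tx":8,"ty":-1,"tz":0,"claw":32},{"rx":0,"ry":-3,"rz":0,"tx":8,"ty":-1,"tz":0,"claw":32},{"rx":0,"ry":-3,"rz":0,"tx":6,"ty":0,"tz":1,"claw":32},{"rx":0,"ry":0,"rz":0,"tx":-3,"ty":0,"tz":2,"claw":32},{"rx":0,"ry":0,"rz":0,"tx":0,"ty":0,"tz":0,"claw":32},{"rx":0,"ry":0,"rz":0,"tx":0,"ty":0,"tz":0,"claw":32}]';python3 - <<'E'
from h import *
o,P,R0=state(); print(o['joints'].round(3),P+155*R0.apply([0,0,1]),R0.as_matrix().round(3),o['wrist_torque'])
E
```

```text
time_s: 20.65
position: [418.2, -20.3, 257.7]
tool_rot: [-3.024, -0.04, -0.769]
wrist_force: [8.2, 11.2, -2.9]
grip_width: 39.4
finger_force: 44.2
[ 0.525 -0.758 -0.913  0.264 -0.981  0.974] [492.18535931 -16.25971717 121.57759151] [[ 0.878  0.03   0.477]
 [ 0.02  -0.999  0.026]
 [ 0.478 -0.014 -0.878]] [ 2.83129525 -1.04004096  1.33524095]
```

```bash
python3 -m pendant '[{"rx":0,"ry":0,"rz":0,"tx":-0.7,"ty":-0.5,"tz":1.3,"claw":32},{"rx":0,"ry":0,"rz":0,"tx":-0.7,"ty":0,"tz":1.3,"claw":32},{"rx":0,"ry":0,"rz":0,"tx":-0.7,"ty":0,"tz":1.3,"claw":32},{"rx":0,"ry":0,"rz":0,"tx":-0.7,"ty":0,"tz":1.3,"claw":32},{"rx":0,"ry":0,"rz":0,"tx":0,"ty":0,"tz":0,"claw":32}]';python3 - <<'E'
from h import *
from workcell import camera
o,P,R0=state(); print(P+155*R0.apply([0,0,1]))
cv2.imwrite("pics/x5.png",camera("scene")["image"][:,:,::-1])
a,b=[cv2.cvtColor(cv2.imread(f'pics/x{i}.png'),6) for i in(4,5)]
# image shift of lid front -y corner region
def sub(r): 
    A,B=[np.float32(i[r[0]:r[1],r[2]:r[3]]) for i in(a,b)]; return cv2.phaseCorrelate(A,B,cv2.createHanningWindow(A.shape[::-1],cv2.CV_32F))
print(sub((200,226,286,312)),sub((222,258,320,350)))
E
```

```text
time_s: 21.28
position: [417.4, -20.2, 251.7]
tool_rot: [-3.027, -0.039, -0.764]
wrist_force: [-11.1, 13.3, 3.6]
grip_width: 39.3
finger_force: 45.7
[490.9151281  -16.33580272 115.34880641]
((0.3640445859570818, 2.040649323452447), 1.1333881464514712) ((-0.14601599938523613, -0.0712688401634658), 1.0493128679416799)
```

```bash
python3 -m pendant '[{"rx":0,"ry":0,"rz":0,"tx":-0.7,"ty":-0.5,"tz":1.3,"claw":32},{"rx":0,"ry":0,"rz":0,"tx":-0.7,"ty":0,"tz":1.3,"claw":32},{"rx":0,"ry":0,"rz":0,"tx":-0.7,"ty":0,"tz":1.3,"claw":32},{"rx":0,"ry":0,"rz":0,"tx":0,"ty":0,"tz":0,"claw":32}]';cat > cmp.py <<'E'
from h import *
from workcell import camera
import sys
i,j=sys.argv[1:3]
o,P,R0=state(); print((P+155*R0.apply([0,0,1])).round(1))
cv2.imwrite(f"pics/x{j}.png",camera("scene")["image"][:,:,::-1])
a,b=[cv2.cvtColor(cv2.imread(f'pics/x{k}.png'),6) for k in(i,j)]
A,B=[np.float32(k[200:226,286:312]) for k in(a,b)]; print(cv2.phaseCorrelate(A,B,cv2.createHanningWindow((26,26),cv2.CV_32F)))
E
python3 cmp.py 5 6
```

```text
time_s: 21.82
position: [417.2, -20.0, 249.5]
tool_rot: [-3.027, -0.037, -0.766]
wrist_force: [-28.4, 12.7, 16.4]
grip_width: 39.3
finger_force: 47.7
[490.9 -16.4 113.2]
((0.6144395558880262, 0.8279594821356948), 1.1617016524117343)
```

```bash
python3 -m pendant '[{"rx":0,"ry":0,"rz":0,"tx":0,"ty":0,"tz":0,"claw":45},{"rx":0,"ry":0,"rz":0,"tx":0,"ty":0,"tz":0,"claw":65},{"rx":0,"ry":0,"rz":0,"tx":0,"ty":0,"tz":0,"claw":65},{"rx":0,"ry":0,"rz":0,"tx":0,"ty":0,"tz":-20,"claw":65},{"rx":0,"ry":0,"rz":0,"tx":0,"ty":0,"tz":-30,"claw":65},{"rx":0,"ry":9,"rz":0,"tx":0,"ty":0,"tz":-20,"claw":40},{"rx":0,"ry":-9,"rz":0,"tx":0,"ty":0,"tz":0,"claw":20},{"rx":0,"ry":0,"rz":0,"tx":0,"ty":0,"tz":0,"claw":0},{"rx":0,"ry":0,"rz":0,"tx":0,"ty":0,"tz":0,"claw":0}]'; python3 cmp.py 6 7;  python3 - <<'E'
from h import *
from workcell import camera
o,P,R0=state(); print(o['joints'].round(2), R0.as_matrix().round(2))
a=cv2.imread('pics/x7.png')[150:250,280:380]; b=camera('top')['image'][150:225,285:385,::-1]; b=np.vstack([b,np.zeros((25,100,3),'uint8')])
cv2.imwrite("pics/p5.png",np.clip(cv2.resize(np.hstack([a,b]),None,fx=4,fy=4,interpolation=cv2.INTER_CUBIC)*1.3,0,255).astype('uint8'))
E
```

```text
time_s: 23.0
position: [384.5, -22.7, 308.2]
tool_rot: [-3.034, -0.036, -0.766]
wrist_force: [-1.3, 0.2, -0.2]
grip_width: -0.3
finger_force: 0.0
[458.1 -19.9 171.7]
((0.33496783067130664, 0.24306082410610763), 1.193232323080097)
[ 0.59 -0.9  -0.89  0.27 -1.16  0.95] [[ 0.88  0.03  0.47]
 [ 0.02 -1.    0.02]
 [ 0.47 -0.01 -0.88]]
```

View pics/p5.png

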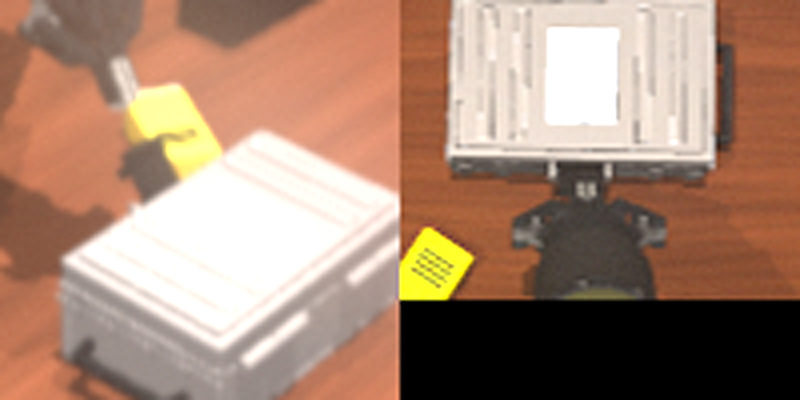

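That was my tenth picture, so from here I measure by code only. In it, the lid is down and the flap stands up towards the robot, at (150,165) in the scene half. The gripper is free and closed. Next I'll turn the tool vertical and work out where the push should start.

```bash
python3 -m pendant '[{"rx":0,"ry":-4,"rz":0,"tx":-8,"ty":0,"tz":-20,"claw":0},{"rx":0,"ry":-8,"rz":0,"tx":0,"ty":0,"tz":-20,"claw":0},{"rx":0,"ry":-8,"rz":0,"tx":0,"ty":0,"tz":0,"claw":0},{"rx":0,"ry":-8.3,"rz":0,"tx":0,"ty":0,"tz":0,"claw":0},{"rx":0,"ry":0,"rz":0,"tx":0,"ty":0,"tz":0,"claw":0}]'
python3 - <<'E'
from h import *
piv=latch(.027,0,(0,0,0))[0]; print('pivot',piv)
o,P,R0=state();print(o['joints'].round(2))
print(to(piv+[9,0,75],down(CP[2]-np.pi/2),173.4))
X=np.array([(-7,20,-46),(-7,-20,-46),(-24,20,-46),(-24,-20,-46),(8,-20,-30),(-10.5,20,4),(-10.5,-20,4)])
for a in(2.,2.2,2.4,2.5): print(a,((proj('s',latch(.027,a,X))-[280,150]+.5)*4).round().tolist())
E
```

```text
time_s: 23.72
position: [360.4, -23.5, 339.6]
tool_rot: [-3.135, -0.038, 0.003]
wrist_force: [0.4, 0.4, -0.0]
grip_width: -0.2
finger_force: 0.0
pivot [494.31658256 -18.48674505  80.28810469]
[ 0.51 -0.66 -0.58 -0.01 -1.65  1.09]
(array([143. ,  -1.5,  10.6]), array([-0.3,  0.1,  0.3]))
2.0 [[133.0, 145.0], [99.0, 167.0], [140.0, 132.0], [107.0, 154.0], [107.0, 193.0], [179.0, 187.0], [146.0, 210.0]]
2.2 [[139.0, 140.0], [105.0, 162.0], [149.0, 130.0], [116.0, 152.0], [109.0, 187.0], [180.0, 189.0], [147.0, 212.0]]
2.4 [[146.0, 137.0], [112.0, 159.0], [159.0, 131.0], [126.0, 153.0], [112.0, 183.0], [181.0, 192.0], [148.0, 215.0]]
2.5 [[150.0, 137.0], [117.0, 159.0], [164.0, 132.0], [131.0, 154.0], [113.0, 181.0], [181.0, 193.0], [148.0, 216.0]]
```

```bash
python3 -m pendant '[{"rx":0,"ry":0,"rz":0.3,"tx":32,"ty":-1.5,"tz":0,"claw":0},{"rx":0,"ry":0,"rz":0,"tx":40,"ty":0,"tz":0,"claw":0},{"rx":0,"ry":0,"rz":0,"tx":40,"ty":0,"tz":0,"claw":0},{"rx":0,"ry":0,"rz":0,"tx":40,"ty":0,"tz":0,"claw":0},{"rx":0,"ry":0,"rz":0,"tx":0,"ty":0,"tz":20,"claw":0},{"rx":0,"ry":0,"rz":0,"tx":0,"ty":0,"tz":20,"claw":0},{"rx":0,"ry":0,"rz":0,"tx":0,"ty":0,"tz":12,"claw":0},{"rx":0,"ry":0,"rz":0,"tx":0,"ty":0,"tz":0,"claw":0}]'
python3 - <<'E'
from h import *
o,P,R0=state(); print((P+173.4*R0.apply([0,0,1])-latch(.027,0,(0,0,0))[0]).round(1))
E
```

```text
time_s: 24.72
position: [510.4, -18.5, 287.8]
tool_rot: [-3.134, -0.033, 0.001]
wrist_force: [-0.7, -0.3, 0.8]
grip_width: -0.2
finger_force: 0.0
[16.   1.2 34.1]
```

Now I'll sweep the flap forward.

```bash
python3 -m pendant '[{"rx":0,"ry":0,"rz":0,"tx":-8,"ty":0,"tz":0,"claw":0},{"rx":0,"ry":0,"rz":0,"tx":-8,"ty":0,"tz":0,"claw":0},{"rx":0,"ry":0,"rz":0,"tx":-8,"ty":0,"tz":0,"claw":0},{"rx":0,"ry":0,"rz":0,"tx":-8,"ty":0,"tz":0,"claw":0},{"rx":0,"ry":0,"rz":0,"tx":-8,"ty":0,"tz":0,"claw":0},{"rx":0,"ry":0,"rz":0,"tx":-8,"ty":0,"tz":0,"claw":0},{"rx":0,"ry":0,"rz":0,"tx":-8,"ty":0,"tz":0,"claw":0},{"rx":0,"ry":0,"rz":0,"tx":-1,"ty":0,"tz":0,"claw":0},{"rx":0,"ry":0,"rz":0,"tx":0,"ty":0,"tz":0,"claw":0}]'; python3 cmp.py 7 8
python3 - <<'E'
from h import *
o,P,R0=state(); print((P+173.4*R0.apply([0,0,1])-latch(.027,0,(0,0,0))[0]).round(1))
E
```

```text
time_s: 25.85
position: [454.1, -19.6, 288.5]
tool_rot: [-3.134, -0.033, 0.0]
wrist_force: [-0.7, 0.2, 0.8]
grip_width: 0.0
finger_force: 0.2
[454.1 -18.4 133.5]
((0.2787999807556183, 0.4637469854479832), 0.9715964679691854)
[-40.2   0.1  34.8]
```

Next I'll push the flap down. A vertical push rides on the ledge until the fingertip is about 28 mm below the pivot.

```bash
python3 -m pendant '[{"rx":0,"ry":0,"rz":0,"tx":0,"ty":0,"tz":7,"claw":0},{"rx":0,"ry":0,"rz":0,"tx":0,"ty":0,"tz":8,"claw":0},{"rx":0,"ry":0,"rz":0,"tx":0,"ty":0,"tz":8,"claw":0},{"rx":0,"ry":0,"rz":0,"tx":0,"ty":0,"tz":8,"claw":0},{"rx":0,"ry":0,"rz":0,"tx":0,"ty":0,"tz":8,"claw":0},{"rx":0,"ry":0,"rz":0,"tx":0,"ty":0,"tz":8,"claw":0},{"rx":0,"ry":0,"rz":0,"tx":0,"ty":0,"tz":8,"claw":0},{"rx":0,"ry":0,"rz":0,"tx":0,"ty":0,"tz":4,"claw":0},{"rx":0,"ry":0,"rz":0,"tx":0,"ty":0,"tz":0,"claw":0}]'; python3 cmp.py 7 9
python3 - <<'E'
from h import *
o,P,R0=state(); print((P+173.4*R0.apply([0,0,1])-latch(.027,0,(0,0,0))[0]).round(1))
E
```

```text
time_s: 27.02
position: [454.1, -19.2, 229.2]
tool_rot: [-3.134, -0.032, 0.001]
wrist_force: [-0.4, -0.4, 0.7]
grip_width: 0.2
finger_force: 0.0
[453.9 -18.1  74.2]
((0.8436870730974171, 0.5647639819449157), 0.9831025999432892)
[-40.3   0.6 -24.2]
```

```bash
python3 -m pendant '[{"rx":0,"ry":0,"rz":0,"tx":0,"ty":0,"tz":3,"claw":0},{"rx":0,"ry":0,"rz":0,"tx":0,"ty":0,"tz":3,"claw":0},{"rx":0,"ry":0,"rz":0,"tx":1.5,"ty":0,"tz":1.5,"claw":0},{"rx":0,"ry":0,"rz":0,"tx":1.5,"ty":0,"tz":1.5,"claw":0},{"rx":0,"ry":0,"rz":0,"tx":0,"ty":0,"tz":0,"claw":0}]'
python3 - <<'E'
from h import *
o,P,R0=state(); print((P+173.4*R0.apply([0,0,1])-latch(.027,0,(0,0,0))[0]).round(1),o['wrist_force'])
E
```

```text
time_s: 27.7
position: [457.2, -19.1, 220.4]
tool_rot: [-3.134, -0.032, 0.001]
wrist_force: [-0.7, 0.5, 2.7]
grip_width: -0.1
finger_force: 1.7
[-37.2   0.7 -33.2] [-0.74932976  0.49270688  2.65279145]
```

```bash
python3 -m pendant '[{"rx":0,"ry":0,"rz":0,"tx":1.2,"ty":0,"tz":1.2,"claw":0},{"rx":0,"ry":0,"rz":0,"tx":1.2,"ty":0,"tz":1.2,"claw":0},{"rx":0,"ry":0,"rz":0,"tx":0,"ty":0,"tz":0,"claw":0}]'; python3 -m pendant '[{"rx":0,"ry":0,"rz":0,"tx":1.2,"ty":0,"tz":1.2,"claw":0},{"rx":0,"ry":0,"rz":0,"tx":1.2,"ty":0,"tz":1.2,"claw":0},{"rx":0,"ry":0,"rz":0,"tx":0,"ty":0,"tz":0,"claw":0}]'; python3 cmp.py 7 10
```

```text
time_s: 28.08
position: [459.4, -19.1, 217.7]
tool_rot: [-3.134, -0.032, 0.002]
wrist_force: [-1.6, -0.1, 2.5]
grip_width: 0.0
finger_force: 1.2
time_s: 28.45
position: [461.9, -19.0, 215.4]
tool_rot: [-3.134, -0.032, 0.001]
wrist_force: [-2.1, -0.9, 2.2]
grip_width: 0.2
finger_force: 1.5
[461.8 -17.8  60.4]
((0.2373378016033012, 1.3609489798107823), 1.1680482071613578)
```

```bash
python3 -m pendant '[{"rx":0,"ry":0,"rz":0,"tx":1.2,"ty":0,"tz":1.2,"claw":0},{"rx":0,"ry":0,"rz":0,"tx":1.2,"ty":0,"tz":1,"claw":0},{"rx":0,"ry":0,"rz":0,"tx":0,"ty":0,"tz":0,"claw":0}]'; python3 -m pendant '[{"rx":0,"ry":0,"rz":0,"tx":1.5,"ty":0,"tz":0.7,"claw":0},{"rx":0,"ry":0,"rz":0,"tx":1.5,"ty":0,"tz":0.7,"claw":0},{"rx":0,"ry":0,"rz":0,"tx":0,"ty":0,"tz":0,"claw":0}]'; python3 -m pendant '[{"rx":0,"ry":0,"rz":0,"tx":1.5,"ty":0,"tz":0.7,"claw":0},{"rx":0,"ry":0,"rz":0,"tx":0,"ty":0,"tz":0,"claw":0}]'
```

```text
time_s: 28.88
position: [464.4, -18.9, 213.1]
tool_rot: [-3.134, -0.032, 0.001]
wrist_force: [-1.5, -0.3, 0.9]
grip_width: -0.2
finger_force: 1.0
time_s: 29.25
position: [466.9, -18.9, 211.4]
tool_rot: [-3.134, -0.032, 0.004]
wrist_force: [-6.2, -0.8, 2.3]
grip_width: 0.2
finger_force: 0.6
time_s: 29.5
position: [467.5, -19.1, 210.5]
tool_rot: [-3.135, -0.032, 0.01]
wrist_force: [-14.4, -2.6, 6.3]
grip_width: 0.2
finger_force: 3.4
```

```bash
python3 -m pendant '[{"rx":0,"ry":0,"rz":0,"tx":1,"ty":0,"tz":0.8,"claw":0},{"rx":0,"ry":0,"rz":0,"tx":0,"ty":0,"tz":0,"claw":0}]'; python3 -m pendant '[{"rx":0,"ry":0,"rz":0,"tx":1,"ty":0,"tz":0.8,"claw":0},{"rx":0,"ry":0,"rz":0,"tx":0,"ty":0,"tz":0,"claw":0}]'; python3 cmp.py 7 11
```

```text
time_s: 29.75
position: [467.9, -19.2, 209.9]
tool_rot: [-3.135, -0.031, 0.014]
wrist_force: [-20.9, 0.8, 12.3]
grip_width: 0.3
finger_force: 6.3
time_s: 30.0
position: [468.3, -19.2, 209.0]
tool_rot: [-3.135, -0.031, 0.018]
wrist_force: [-27.5, 1.8, 15.0]
grip_width: 0.3
finger_force: 6.8
[466.5 -18.2  54. ]
((0.4882646890686786, 1.5218797633099843), 0.9970468709498276)
```

```bash
python3 -m pendant '[{"rx":0,"ry":0,"rz":0,"tx":-6,"ty":0,"tz":-1,"claw":0},{"rx":0,"ry":0,"rz":0,"tx":-25,"ty":0,"tz":0,"claw":0},{"rx":0,"ry":0,"rz":0,"tx":-10,"ty":0,"tz":-40,"claw":0},{"rx":0,"ry":0,"rz":0,"tx":0,"ty":0,"tz":-50,"claw":0},{"rx":0,"ry":0,"rz":0,"tx":0,"ty":-50,"tz":-50,"claw":0},{"rx":0,"ry":0,"rz":0,"tx":0,"ty":-60,"tz":0,"claw":0},{"rx":0,"ry":0,"rz":0,"tx":0,"ty":-60,"tz":0,"claw":0},{"rx":0,"ry":0,"rz":0,"tx":0,"ty":-40,"tz":0,"claw":0},{"rx":0,"ry":0,"rz":0,"tx":0,"ty":0,"tz":0,"claw":0}]'; python3 cmp.py 7 12
python3 - <<'E'
from h import *
from workcell import camera
im=camera('top')['image']; cv2.imwrite('pics/t12.png',im[:,:,::-1])
g=im.astype(int).sum(2)//3
X=np.array([(-14,20,4),(-14,-20,4),(-24,20,-43),(-24,-20,-43)])
for t,a in((.01,0),(.027,.4),(.027,.9)): print(a,proj('t',latch(t,a,X)).round(1).tolist())
print('lip',proj('t',case(CP,[(-90,24,57),(-90,-24,57),(-75,0,0)])).round(1).tolist())
for r in range(184,206): print(r,g[r,312:350:2], im[r,330])
E
```

```text
time_s: 31.18
position: [425.5, 186.1, 346.0]
tool_rot: [-3.133, -0.038, 0.001]
wrist_force: [0.0, -0.0, -0.1]
grip_width: -0.1
finger_force: 0.0
[425.4 187.3 191. ]
((0.9789438624204791, 0.9817442495118627), 1.0720761577778883)
0 [[324.7, 196.5], [335.9, 196.5], [324.6, 200.9], [335.5, 200.9]]
0.4 [[324.7, 195.3], [336.0, 195.3], [324.6, 204.5], [335.7, 204.5]]
0.9 [[324.7, 193.5], [336.1, 193.5], [324.7, 206.4], [335.9, 206.4]]
lip [[323.5, 195.2], [336.8, 195.2], [329.8, 193.2]]
184 [137 159 147 159 157 159 158 157 158 178 177 174 177 174 176 177 139 183
 173] [189 178 168]
185 [146 136 151 157 159 158 158 160 157 180 177 178 176 175 176 177 147 194
 175] [191 180 169]
186 [158 159 162 164 164 164 166 167 166 186 180 177 176 178 178 177 172 179
 175] [199 185 175]
187 [128 121 123 124 126 132 102 106 108 123 122 138 141 143 150 158 163 165
 166] [131 123 116]
188 [158 156 157 157 157 157 153 154 154 164 173 173 174 175 175 174 138 146
 146] [175 163 156]
189 [118 130 133 141 140 152 155 159 154 167 181 181 185 184 186 185 180 183
 182] [179 167 157]
190 [ 81  83  78  81  77 103  7
[... 558 characters left out ...]
9 50 56 55 55 55] [71 67 63]
197 [70 67 70 72 75 66 45 42 42 45 45 46 53 71 76 77 74 77 74] [53 44 39]
198 [68 67 69 71 71 63 43 40 37 43 38 41 52 80 77 79 77 77 77] [49 42 39]
199 [72 74 71 70 68 64 47 40 40 40 43 43 50 78 79 75 74 77 75] [46 40 35]
200 [70 72 72 72 73 70 57 63 69 71 67 56 74 83 78 81 83 80 76] [77 70 68]
201 [70 71 69 73 69 70 60 47 48 52 52 49 87 88 84 83 83 82 83] [63 50 43]
202 [75 72 73 71 73 72 63 57 55 55 55 55 80 78 80 79 79 79 80] [80 49 37]
203 [76 72 77 73 78 74 64 58 58 61 59 67 80 80 80 78 79 79 79] [89 55 41]
204 [76 78 76 75 75 74 79 83 79 81 81 81 83 85 84 83 84 84 81] [125  71  47]
205 [76 75 74 75 75 74 85 85 83 85 84 81 84 84 86 82 83 84 83] [132  74  50]
```

Run:
```python
from h import *
a,b=[cv2.cvtColor(cv2.imread(f'pics/x{k}.png'),6) for k in(7,12)]
for n,r in dict(frontL=(205,225,290,305),side=(205,235,290,325),rear=(225,250,320,345),mid=(195,225,300,330),handle=(235,250,295,320),bottle=(165,205,398,425)).items():
    A,B=[np.float32(k[r[0]:r[1],r[2]:r[3]]) for k in(a,b)]; print(n,np.round(cv2.phaseCorrelate(A,B,cv2.createHanningWindow(A.shape[::-1],cv2.CV_32F))[0],2))
# lid top front -y corner edge rows: column profiles
for c in(296,300): print(c,a[205:232,c].tolist(),b[205:232,c].tolist())
```

```text
frontL [0.51 0.24]
side [-0.    0.28]
rear [0.64 0.55]
mid [0.01 0.24]
handle [0.71 0.41]
bottle [ 0.54 -0.05]
296 [78, 77, 78, 80, 78, 79, 80, 85, 118, 160, 161, 131, 112, 108, 116, 134, 136, 125, 122, 131, 126, 117, 114, 117, 117, 118, 117] [113, 111, 111, 113, 115, 113, 115, 115, 128, 155, 170, 150, 125, 113, 112, 119, 135, 135, 128, 132, 127, 119, 117, 117, 119, 120, 120]
300 [81, 81, 81, 80, 86, 103, 144, 181, 184, 172, 183, 195, 182, 148, 121, 113, 115, 123, 130, 121, 111, 114, 114, 111, 110, 113, 112] [114, 115, 115, 116, 118, 122, 142, 175, 191, 177, 176, 193, 194, 165, 132, 117, 114, 120, 137, 142, 129, 120, 117, 111, 109, 112, 112]
```

The lid edge has dropped about 0.6 px against the fixed base rim, which matches going from 0.027 to 0.01 rad. The flap's ledge is also at the row predicted for shut, so the latch has snapped and I'm handing in.

```bash
python3 -c "
from workcell import job
print(job.sign_off())"
```

```text
the job is handed in; nothing more can be done
None
```

I laid the preamp flat in its cut-out, lowered the lid under control and pressed the latch shut, then handed the job in at about 31 s. My last image measurements fit a snapped latch and a lid held on its seal, but hand-in returned no verdict.

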